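# Stack a gear pack on the layout stand in assembly order

### The arm

A 6-joint arm with a two-finger parallel gripper is mounted at the origin on a cart in front of the work surface, level with it; the furniture and walls round the work are solid. World frame = base frame: x ahead of the robot, y to its left, z up, the work surface at z = 0. Lengths are in m, angles in rad, forces in N, time in s.
With the tool pointing down it reaches from about 0.3 to 0.75 m from the base axis. Payload 8.5 kg.
Tool frame: the origin (TCP) lies at the very end of the fingers, on their centre line; the grasp point (between the pads) lies 19 mm behind it (manip.tcp_to_grasp is the distance from the TCP to the grasp point, in m); z points along the fingers, y is the line along which they close (so a half turn about z gives the same grasp; the last joint's range is limited). The gripper opens to 85 mm and grips with 20 to 120 N. Pads are 22 mm wide; open, the fingers measure 114 mm over their backs; the gripper's body (76 mm by 85 mm) begins 54 mm behind the grasp point. The pads swing forward as they close: fully open they stand 13 mm farther back than shut.
Start: joints at [-1.5, 0.381, 1.297, -0, 1.464, -0.215], TCP at [0.155, -0.528, 0.231] pointing down, gripper open.
Joint ranges: [-3.11, 3.11], [-0.89, 2.33], [0.22, 2.48], [-1.42, 4.56], [0.17, 2.85], [-2.88, 2.88]. Speed limits (rad/s): [2.39, 2.39, 3.14, 3.14, 3.14, 3.14].

### API

Orientations are given as a unit quaternion [w, x, y, z].
In Python, from cell import manip, cams gives the robot as it stands.
- The arm moves only by the tool servo_tool, never from a script. Its argument "increments" is a list that holds one entry, the list of rows, each a list of 7 numbers: the shift along the world's x, y, z in m, then the turn, a rotation vector about the world's x, y, z in units of 5 degrees (1.0 is 5 degrees), then the closure, from 0 (fully open) to 1 (shut). A call has 1 to 5 rows; each row is the pose to reach, as a shift and turn from the pose commanded when the call began; what a row does not reach only later rows make up. A row lasts 1/10 s, in which the tool goes at most 50 mm and 8.59 degrees, less where a joint would pass 70% of its speed; a pose out of reach is approached as far as the arm can. A call with a gripper value outside its range is refused whole. The fingers move at their own pace and stop on an object; the grip force is fixed at half the most. Time passes only in rows, so rows that repeat a pose let the fingers close. It gives the time, the measured TCP pose, the force, the opening and the grip force at its end, in the units of the state.
- manip.get_state(): the state, without advancing time (a new reading comes with each control period).
- cams.capture(name): name is "scene" or "side" or "wrist"; returns a dict with "img" (480x640x3 uint8, red, green, blue), "fx", "fy", "cx", "cy" (pixels), "R" (3x3) and "t" (3): a world point X has camera coordinates R X + t. Camera axes: x right, y down, z forward; pixel columns grow to the right and rows downward; lengths in m; the calibration is good to about 2 mm. The wrist camera is an equidistant fisheye: a pixel r from the principal point sees the ray r / f radians off the axis. A picture is of the moment at which its call begins. There is no depth.
- manip.job_done(): hands the job in; it is judged then, once.
The state is a dict: "clock": time; "q": joint angles; "qd": joint speeds; "joint_torque": joint torques, N m; "tcp_pos": TCP position; "orientation": TCP orientation; "contact_force": force on the tool from outside, world axes, zero at the start; "wrist_torque": the same for the moment, N m; "gripper_width": finger opening in m; "grip_force": force on a finger pad.
Only numpy, scipy, OpenCV 4.12 (cv2) and the standard library are available. Lean on these libraries where they do the work, as an engineer would, in place of code of your own. Each camera call takes 0.05 s, during which the arm holds its last target. There are 200 camera calls.

### The job

Build up the gear pack on the upright spindle of the layout stand, one part after another in this order: first the low ring gear, hub upward and fully down on the base plate; then the brass synchro ring, lying flat on the gear's shoulder round its hub; then the plain spacer sleeve, down on the hub; and last the ball bearing, flat on the sleeve. Leave the big double gear with the brass cone standing where it is, and let go of everything at the end.

Things in the scene. Friction and masses are not known exactly. Their poses are not given: they have to be found in the camera images.
- stand: fixed layout stand: square aluminium base plate, 90 x 90 x 8 mm, with an upright steel spindle in its middle. Origin at the centre of the plate's underside, z up. Heights from the bench: step of 27 mm diameter up to 22 mm, tapering till 32 mm; then spindle of 16 mm diameter; its nose tapers from 67 mm to the tip, 7 mm across, at 74 mm
- spindle_tip (a point): the tip of the stand's spindle, on its axis, 74 mm above the bench
- ring_gear: low grey steel gear with one toothed wheel and a plain hub on top, hub up; 36 mm high, about 0.55 kg. Toothed wheel 70 mm across and 22 mm high; above it a hub of 49 mm diameter from 22 to 36 mm height, its top edge bevelled from 31 mm up; bore 34 mm, right through. Origin at the centre of its underside, z up along its axis
- synchro_ring_0: thin brass-coloured ring with small teeth round its rim, lying flat: 63 mm outside (66 mm over the small teeth), 54 mm inside, 9 mm high, about 0.09 kg. Goes loosely over the ring gear's hub. Take it by the rim. Origin at the centre of its underside, z up along its axis
- sleeve: plain dark steel spacer sleeve standing on end, a smooth thick-walled tube with four tiny oil holes round it: 40 mm outside, bore 23 mm, 18 mm high, about 0.1 kg. Origin at the centre of its underside, z up along its axis
- bearing_0: ball bearing lying flat, bright, with its balls visible between two races: 52 mm outside, bore 24 mm, 15 mm high, about 0.21 kg. Origin at the centre of its underside, z up along its axis
- gear_cluster: bystander: big double gear with two toothed wheels and a brass-coloured cone on top, standing upright, 86 mm across and 78 mm high, loose. Leave it where it stands. Origin at the centre of its underside, z up along its axis
Mind the look-alikes: they are no part of the job. Of the things that look like the synchro_ring_0, the larger one is meant.

How it is judged:
By the outcome, as a careful person would: the job done as asked, in the order asked, and still so for the second after the job is handed in, with the robot touching nothing.
It also fails if it takes over 120 s, if anything falls off the work surface, if the arm or the gripper's body presses on something with over 40 N, if the wrist force passes 120 N, or if a joint passes its speed limit or range.

## Working session

There is one attempt and no reset: what is moved stays moved. The work goes in short steps, Python scripts to look and compute and a tool call to move; the robot and the scene stay as the last step left them, time stands still between calls to the robot, and variables do not carry over. Pictures are saved under pics/ and viewed, at most 14 in all, crops included, and the job is handed in when it is done.

Besides the shell and the picture viewer there is one more tool, called after "Call:" by a JSON object that holds its "method" and its "body". servo_tool: Moves the arm, as the interface text tells. Its arguments: {"type":"object","properties":{"increments":{"type":"array"}},"required":["increments"]}

```bash
mkdir -p pics; ls; python3 - <<'E'
from cell import manip,cams
import cv2,numpy as np
ims=[]
for n in("scene","side"):
    c=cams.capture(n); cv2.imwrite(f"pics/{n}0.png",c["img"][:,:,::-1])
    C=-c["R"].T@c["t"];print(n,c["fx"],c["cx"],c["cy"],C.round(3),c["R"][2].round(3))
print(manip.get_state())
E
```

```text
pics
scene 451.72266182562714 317.87375871288407 243.81780738304653 [-0.008 -0.331  0.473] [ 0.666  0.598 -0.446]
side 568.4664722184874 318.33650255797363 236.17384234739754 [0.421 0.87  0.635] [ 0.154 -0.774 -0.614]
{'clock': 0.1, 'q': array([-1.50026615e+00,  3.81148033e-01,  1.29817054e+00,  8.23188485e-06,
        1.46359173e+00, -2.15343117e-01]), 'qd': array([ 3.65087687e-04, -1.57393176e-03, -2.43746335e-03,  3.14267792e-04,
        7.81607079e-05, -1.51165756e-03]), 'joint_torque': array([ 2.98087805e-03, -4.49222338e+01, -2.31656295e+01, -1.91493746e-04,
        3.62409941e-03, -2.56881066e-05]), 'tcp_pos': array([ 0.15505575, -0.52741928,  0.23076796]), 'orientation': array([-6.56800806e-04,  9.89801787e-01,  1.42449953e-01,  5.17426837e-05]), 'contact_force': array([ 0.13545353, -0.31985787, -0.81826073]), 'wrist_torque': array([-0.05167805,  0.0459065 ,  0.01556497]), 'grip_force': 0.0, 'gripper_width': 0.08518197504038506}
```

View pics/scene0.png

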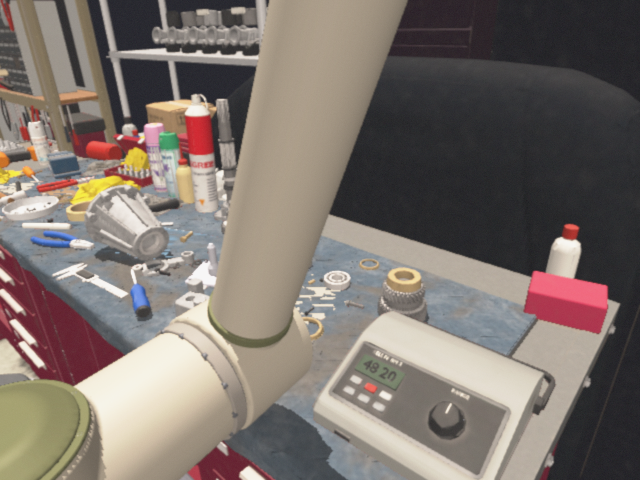

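View pics/side0.png

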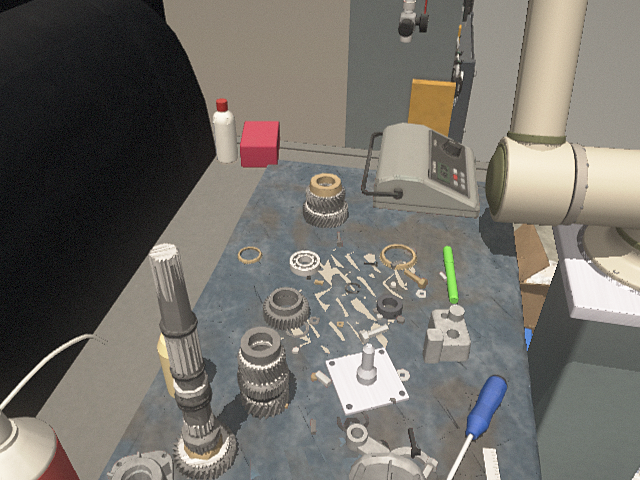

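The side view shows:
- The stand is at (367,370), with its spindle tip at about (368,347).
- The ring gear is at (286,308), the sleeve at (390,306) and the bearing at (305,263).
- There are two brass rings: A at (399,257), which is large, and B at (250,256), which is small. A fits the synchro ring because it is the larger one.
- The brass-cone cluster is at (326,200), and another tall gear at (263,370) is no part of the job.

I'll confirm these in one enlarged crop.

```bash
python3 - <<'E'
import cv2
im=cv2.imread("pics/side0.png")[235:415,230:430]
cv2.imwrite("pics/crop0.png",cv2.resize(im,(666,600),interpolation=cv2.INTER_CUBIC))
E
```

```text
(no output)
```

View pics/crop0.png

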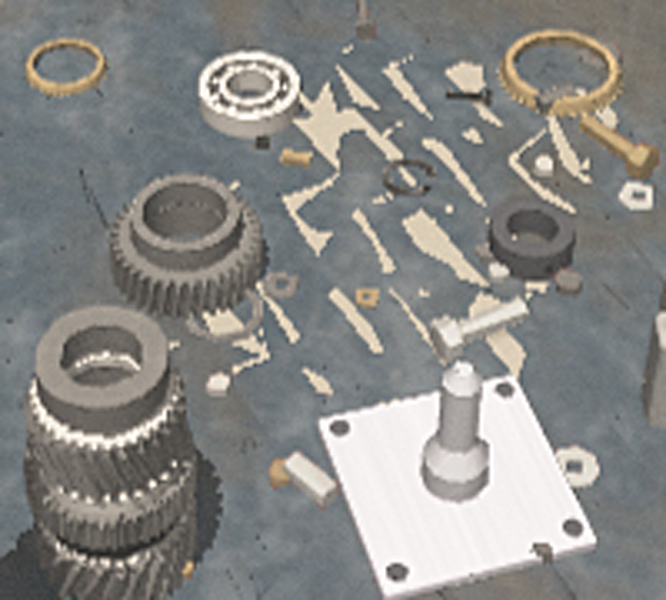

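The crop confirms the parts. Ring A at crop (561,70) is clearly larger than ring B at (66,66), so A is the synchro ring. The bearing (balls visible), the ring gear and the dark sleeve each have no rival. Next I compute positions.

```bash
cat > h.py <<'E'
from cell import manip,cams
import cv2,numpy as np
def ray(c,u,v):
    x=np.array([(u-c["cx"])/c["fx"],(v-c["cy"])/c["fy"]])
    if c.get("fish"):
        r=np.hypot(*x); d=np.r_[x/r*np.sin(r),np.cos(r)] if r>1e-9 else np.array([0,0,1.])
    else: d=np.r_[x,1]
    R=c["R"]; return -R.T@c["t"],R.T@d
def onz(c,u,v,z):
    C,d=ray(c,u,v); return C+d*(z-C[2])/d[2]
def proj(c,X):
    p=c["R"]@np.asarray(X,float)+c["t"]
    if c.get("fish"):
        a=np.hypot(p[0],p[1]); t=np.arctan2(a,p[2]); m=p[:2]/a*t
    else: m=p[:2]/p[2]
    return np.array([c["cx"]+c["fx"]*m[0],c["cy"]+c["fy"]*m[1]])
def cap(n):
    c=dict(cams.capture(n)); c["fish"]=n=="wrist"; return c
def st():
    s=manip.get_state(); print("t",s["clock"],"tcp",s["tcp_pos"].round(4),"F",s["contact_force"].round(1),"w",round(s["gripper_width"],4),"q",s["q"].round(2),"grip",s["grip_force"])
E
python3 - <<'E'
from h import *
c=cap("side")
P=dict(ringA=(561,70,.009),bearing=(250,84,.015),gear=(187,210,.036),sleeve=(532,230,.018),tip=(460,367,.074),
 p1=(320,420,.008),p2=(518,377,.008),p3=(597,540,.008),p4=(385,592,.008),tall=(103,355,.09),cluster=((326-230)*3.33,(184-235)*3.33,.078),small=(66,66,.006))
for k,(u,v,z) in P.items(): print(k,onz(c,230+u/3.333,235+v/3.333,z).round(4))
w=cap("wrist");print(w["fx"],w["cx"],w["cy"],(-w["R"].T@w["t"]).round(3),w["R"][2].round(3))
cv2.imwrite("pics/w0.png",w["img"][:,:,::-1]);st()
E
```

```text
ringA [0.4326 0.1068 0.009 ]
bearing [0.5855 0.1576 0.015 ]
gear [0.5886 0.2735 0.036 ]
sleeve [0.4351 0.2357 0.018 ]
tip [0.4535 0.374  0.074 ]
p1 [0.5111 0.3565 0.008 ]
p2 [0.4321 0.316  0.008 ]
p3 [0.3924 0.3934 0.008 ]
p4 [0.4707 0.4341 0.008 ]
tall [0.5856 0.4099 0.09  ]
cluster [0.5781 0.0144 0.078 ]
small [0.6843 0.1529 0.006 ]
371.64829954431775 316.30179321868144 240.98617439289714 [ 0.232 -0.505  0.373] [-0.299 -0.086 -0.95 ]
t 0.2 tcp [ 0.1551 -0.5275  0.231 ] F [-0.4 -0.5 -0. ] w 0.0857 q [-1.5   0.38  1.3  -0.    1.46 -0.22] grip 0.0
```

Call:
{"method": "servo_tool", "body": {"increments": [[[0.02, 0.04, 0.03, 0, 0, 0, 0], [0.045, 0.08, 0.03, 0, 0, 0, 0], [0.07, 0.12, 0.03, 0, 0, 0, 0], [0.095, 0.16, 0.03, 0, 0, 0, 0], [0.11, 0.2, 0.03, 0, 0, 0, 0]]]}}

```text
clock: 0.7
tcp_pos: [0.266, -0.3258, 0.2612]
orientation: [-0.0, 0.99, 0.143, 0.0]
contact_force: [0.5, -0.7, 0.4]
gripper_width: 0.0854
grip_force: 0.0
```

Call:
{"method": "servo_tool", "body": {"increments": [[[0.025, 0.045, 0, 0, 0, 0, 0], [0.05, 0.09, 0, 0, 0, 0, 0], [0.075, 0.13, 0, 0, 0, 0, 0], [0.1, 0.17, 0, 0, 0, 0, 0], [0.11, 0.2, 0, 0, 0, 0, 0]]]}}

```text
clock: 1.2
tcp_pos: [0.3761, -0.1253, 0.2614]
orientation: [-0.0, 0.99, 0.143, 0.0]
contact_force: [0.3, -0.7, -0.7]
gripper_width: 0.0853
grip_force: 0.0
```

Call:
{"method": "servo_tool", "body": {"increments": [[[0.025, 0.045, 0, 0, 0, 0, 0], [0.05, 0.09, 0, 0, 0, 0, 0], [0.075, 0.13, 0, 0, 0, 0, 0], [0.1, 0.17, 0, 0, 0, 0, 0], [0.11, 0.2, 0, 0, 0, 0, 0]]]}}

```text
clock: 1.7
tcp_pos: [0.4862, 0.0748, 0.2609]
orientation: [-0.0, 0.99, 0.143, -0.0]
contact_force: [0.4, -0.3, 0.4]
gripper_width: 0.0852
grip_force: 0.0
```

Call:
{"method": "servo_tool", "body": {"increments": [[[0.02, 0.04, 0, 0, 0, 0, 0], [0.04, 0.08, 0, 0, 0, 0, 0], [0.06, 0.12, -0.02, 0, 0, 0, 0], [0.08, 0.16, -0.04, 0, 0, 0, 0], [0.08, 0.18, -0.06, 0, 0, 0, 0]]]}}

```text
clock: 2.2
tcp_pos: [0.5661, 0.2551, 0.1995]
orientation: [-0.0, 0.99, 0.143, -0.0]
contact_force: [-1.2, -0.4, -0.4]
gripper_width: 0.0855
grip_force: 0.0
```

```bash
python3 - <<'E'
from h import *
w=cap("wrist");cv2.imwrite("pics/w1.png",w["img"][:,:,::-1]);st()
print((-w["R"].T@w["t"]).round(3))
for k,X in dict(gear=(.5886,.2735,.036),tip=(.4525,.374,.074),tcp=manip.get_state()["tcp_pos"],ringA=(.4326,.1068,.009),sleeve=(.4351,.2357,.018),bearing=(.5855,.1576,.015)).items(): print(k,proj(w,X).round(0))
c=cap("scene");cv2.imwrite("pics/s1.png",c["img"][:,:,::-1])
E
```

```text
t 2.25 tcp [0.5638 0.2565 0.1958] F [-2.7  2.1 -3.6] w 0.0849 q [0.24 0.53 1.15 0.   1.47 1.52] grip 0.0
[0.643 0.278 0.342]
gear [303. 187.]
tip [151. 313.]
tcp [312. 313.]
ringA [409. 360.]
sleeve [298. 338.]
bearing [422. 223.]
```

View pics/w1.png

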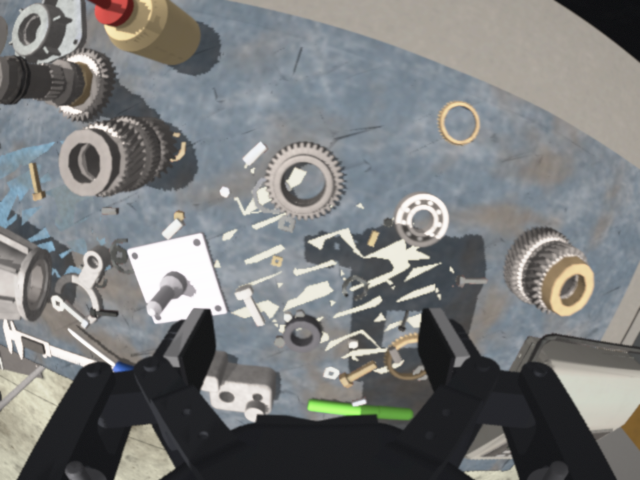

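The wrist view shows the gear at (306,181), bearing at (423,219), sleeve at (302,332) and synchro ring at (405,358). The stand is at (180,280) with its tip near (152,308). All agree with the side estimates to within a few mm. I'll measure more precisely from a settled frame.

```bash
python3 - <<'E'
from h import *
st()
w=cap("wrist");im=w["img"][:,:,::-1].copy();cv2.imwrite("pics/w2.png",im);st()
import pickle;pickle.dump(w,open("w2.pkl","wb"))
for k,X in dict(gear=(.5886,.2735,.036),tip=(.4525,.374,.074),sleeve=(.4351,.2357,.018),bearing=(.5855,.1576,.015)).items(): print(k,proj(w,X).round(1))
cv2.imwrite("pics/c2.png",cv2.resize(im[130:380,130:460],(792,600),interpolation=cv2.INTER_CUBIC))
E
```

```text
t 2.3 tcp [0.5637 0.2545 0.1976] F [-0.2  0.2 -0.7] w 0.0854 q [0.23 0.53 1.15 0.   1.47 1.51] grip 0.0
t 2.35 tcp [0.5644 0.253  0.1998] F [0.5 0.6 0.7] w 0.0852 q [ 0.23  0.53  1.15 -0.    1.47  1.51] grip 0.0
gear [302.9 183.7]
tip [150.  310.7]
sleeve [298.2 335.6]
bearing [423.1 219.6]
```

View pics/c2.png

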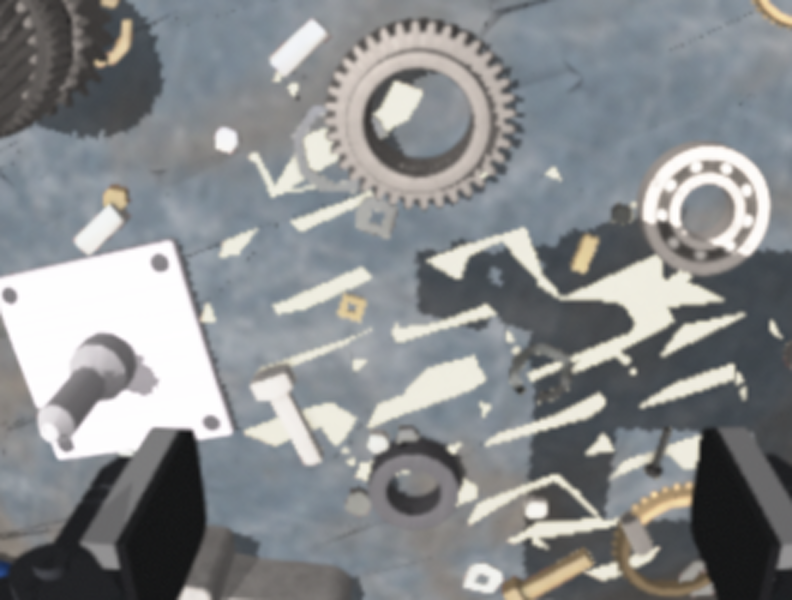

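```bash
python3 - <<'E'
from h import *
import pickle
w=pickle.load(open("w2.pkl","rb"))
P=dict(gear=(419.5,122,.036),hub31=(418.5,127,.031),bearing=(706,209,.015),sleeve=(415,485,.018),tip=(54,424,.074),p1=(0,278,.008),p2=(175,240,.008),p3=(233,433,.008),p4=(60,460,.008))
for k,(u,v,z) in P.items(): print(k,onz(w,130+u/2.4,130+v/2.4,z).round(4))
E
```

```text
gear [0.5913 0.2727 0.036 ]
hub31 [0.5887 0.2724 0.031 ]
bearing [0.5881 0.1575 0.015 ]
sleeve [0.4406 0.2323 0.018 ]
tip [0.4575 0.372  0.074 ]
p1 [0.4749 0.4292 0.008 ]
p2 [0.5145 0.3538 0.008 ]
p3 [0.4357 0.3132 0.008 ]
p4 [0.3933 0.3909 0.008 ]
```

Call:
{"method": "servo_tool", "body": {"increments": [[[0.015, 0.01, -0.03, 0, 0, 0, 0.2], [0.025, 0.02, -0.07, 0, 0, 0, 0.25], [0.025, 0.02, -0.11, 0, 0, 0, 0.25], [0.025, 0.02, -0.14, 0, 0, 0, 0.25], [0.025, 0.02, -0.15, 0, 0, 0, 0.25]]]}}

```text
clock: 2.85
tcp_pos: [0.5893, 0.2708, 0.0494]
orientation: [0.0, 0.99, 0.142, -0.002]
contact_force: [0.5, -0.4, 0.7]
gripper_width: 0.0641
grip_force: 0.0
```

```bash
python3 - <<'E'
from h import *
c=cap("side");c=cap("side");st()
w=cap("wrist")
a=cv2.resize(c["img"][220:370,220:370],(500,500),interpolation=cv2.INTER_CUBIC)
cv2.imwrite("pics/v3.png",np.hstack([a,cv2.resize(w["img"][120:460,200:404],(300,500))])[:,:,::-1])
E
```

```text
t 2.95 tcp [0.5903 0.2714 0.0516] F [ 0.5 -0.   1.6] w 0.064 q [ 0.25  0.72  1.24 -0.    1.19  1.54] grip 0.0
```

View pics/v3.png

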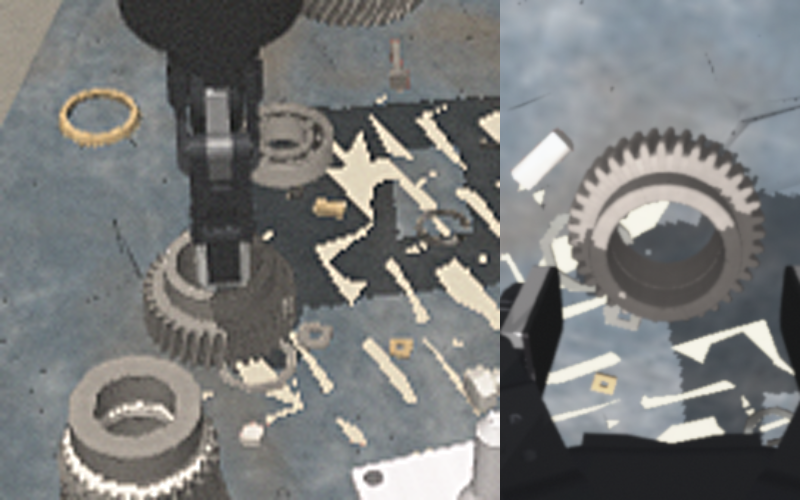

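Call:
{"method": "servo_tool", "body": {"increments": [[[0, 0, -0.015, 0, 0, 0, 0.25], [0, 0, -0.025, 0, 0, 0, 0.25], [0, 0, -0.03, 0, 0, 0, 0.25], [0, 0, -0.03, 0, 0, 0, 0.35], [0, 0, -0.03, 0, 0, 0, 0.4]]]}}

```text
clock: 3.5
tcp_pos: [0.5904, 0.2724, 0.0221]
orientation: [-0.0, 0.99, 0.142, 0.001]
contact_force: [-0.1, 0.4, 0.0]
gripper_width: 0.0514
grip_force: 0.0
```

Call:
{"method": "servo_tool", "body": {"increments": [[[0, 0, 0, 0, 0, 0, 0.6], [0, 0, 0, 0, 0, 0, 0.8], [0, 0, 0, 0, 0, 0, 0.8], [0, 0, 0, 0, 0, 0, 0.8], [0, 0, 0, 0, 0, 0, 0.8]]]}}

```text
clock: 4.0
tcp_pos: [0.5904, 0.2728, 0.0228]
orientation: [-0.0, 0.99, 0.142, 0.001]
contact_force: [-2.4, -0.1, 4.6]
gripper_width: 0.0468
grip_force: 61.1
```

Call:
{"method": "servo_tool", "body": {"increments": [[[0, 0, 0, 0, 0, 0, 0.36], [0, 0, 0, 0, 0, 0, 0.36], [0, 0, -0.004, 0, 0, 0, 0.36], [0, 0, -0.006, 0, 0, 0, 0.36], [0, 0, -0.006, 0, 0, 0, 0.36]]]}}

```text
clock: 4.5
tcp_pos: [0.5905, 0.2724, 0.018]
orientation: [-0.0, 0.99, 0.142, 0.001]
contact_force: [-6.9, -2.5, 20.8]
gripper_width: 0.0549
grip_force: 10.4
```

Call:
{"method": "servo_tool", "body": {"increments": [[[0, 0, 0, 0, 0, 0, 0.6], [0, 0, 0, 0, 0, 0, 0.8], [0, 0, 0, 0, 0, 0, 0.8], [0, 0, 0, 0, 0, 0, 0.8], [0, 0, 0, 0, 0, 0, 0.8]]]}}

```text
clock: 5.0
tcp_pos: [0.5914, 0.273, 0.0195]
orientation: [-0.0, 0.99, 0.143, 0.003]
contact_force: [-7.2, -1.4, 28.4]
gripper_width: 0.0471
grip_force: 67.6
```

Call:
{"method": "servo_tool", "body": {"increments": [[[0, 0, 0.003, 0, 0, 0, 0.8], [0, 0, 0.01, 0, 0, 0, 0.8], [0, 0, 0.025, 0, 0, 0, 0.8], [0, 0, 0.05, 0, 0, 0, 0.8], [0, 0, 0.05, 0, 0, 0, 0.8]]]}}

```text
clock: 5.5
tcp_pos: [0.5911, 0.2726, 0.0673]
orientation: [-0.0, 0.99, 0.142, 0.002]
contact_force: [-0.1, 0.3, -7.3]
gripper_width: 0.0466
grip_force: 65.2
```

Call:
{"method": "servo_tool", "body": {"increments": [[[0, 0, 0.03, 0, 0, 0, 0.8], [-0.02, 0.015, 0.06, 0, 0, 0, 0.8], [-0.05, 0.035, 0.065, 0, 0, 0, 0.8], [-0.08, 0.06, 0.065, 0, 0, 0, 0.8], [-0.11, 0.08, 0.065, 0, 0, 0, 0.8]]]}}

```text
clock: 6.0
tcp_pos: [0.4782, 0.3529, 0.1286]
orientation: [0.0, 0.99, 0.142, -0.001]
contact_force: [-0.0, -0.4, -6.8]
gripper_width: 0.0467
grip_force: 67.2
```

Call:
{"method": "servo_tool", "body": {"increments": [[[-0.015, 0.01, 0, 0, 0, 0, 0.8], [-0.027, 0.02, 0, 0, 0, 0, 0.8], [-0.027, 0.02, 0, 0, 0, 0, 0.8], [-0.027, 0.02, 0, 0, 0, 0, 0.8]]]}}

```text
clock: 6.4
tcp_pos: [0.4536, 0.3721, 0.1298]
orientation: [0.0, 0.99, 0.142, -0.0]
contact_force: [-0.1, 0.7, -7.1]
gripper_width: 0.0462
grip_force: 67.2
```

```bash
python3 - <<'E'
from h import *
c=cap("side");st();w=cap("wrist")
import pickle;pickle.dump((c,w),open("v4.pkl","wb"))
a=cv2.resize(c["img"][270:420,290:440],(600,600),interpolation=cv2.INTER_CUBIC)
cv2.imwrite("pics/v4.png",a[:,:,::-1])
E
```

```text
t 6.45 tcp [0.4539 0.3718 0.1299] F [ 0.2 -0.2 -5.6] w 0.047 q [ 0.48  0.53  1.35 -0.    1.26  1.77] grip 67.21084504257306
```

View pics/v4.png

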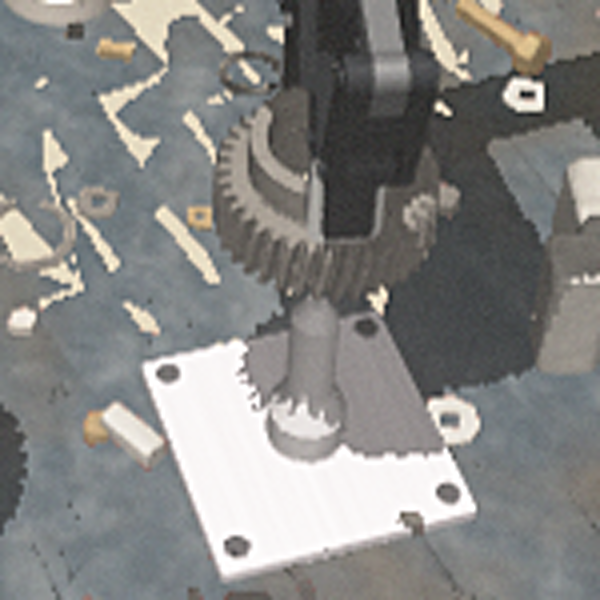

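The gear is held level over the stand. Its outline spans crop x 213–440 with its lower edge at y≈296, and the spindle axis is at crop x≈312.

```bash
python3 - <<'E'
from h import *
import pickle
c,w=pickle.load(open("v4.pkl","rb"))
for zc in (.111,):
    p=onz(c,371.6,270+296/4,zc); C=-c["R"].T@c["t"]; d=(p-C)[:2];d/=np.hypot(*d)
    print("gear centre side",p[:2]+.035*d)
for z in(.111,.133):
  print("tangent mids",onz(c,290+213/4,270+190/4,z)[:2],onz(c,290+440/4,270+190/4,z)[:2])
print(proj(c,[.4535,.374,.074]),proj(c,[.4516,.375,.008]),proj(c,[.4535,.3733,.03]))
print("spindle shaft pixel ->",onz(c,290+312/4,270+345/4,.055))
print("step",onz(c,290+305/4,270+440/4,.012))
E
```

```text
gear centre side [0.44933112 0.36914055]
tangent mids [0.48819356 0.36764325] [0.41765714 0.35286566]
tangent mids [0.48538711 0.38875689] [0.41781334 0.37459998]
[368.02093297 345.13194472] [366.41667395 378.51265302] [366.12927257 366.82092811]
spindle shaft pixel -> [0.45211121 0.37607743 0.055     ]
step [0.45129627 0.38066092 0.012     ]
```

Call:
{"method": "servo_tool", "body": {"increments": [[[0.002, 0.003, 0, 0, 0, 0, 0.8], [0.002, 0.003, -0.02, 0, 0, 0, 0.8], [0.002, 0.003, -0.04, 0, 0, 0, 0.8], [0.002, 0.003, -0.06, 0, 0, 0, 0.8], [0.002, 0.003, -0.07, 0, 0, 0, 0.8]]]}}

```text
clock: 7.0
tcp_pos: [0.4551, 0.3748, 0.0586]
orientation: [0.0, 0.99, 0.142, -0.001]
contact_force: [-0.2, -0.2, -6.0]
gripper_width: 0.0466
grip_force: 67.2
```

Call:
{"method": "servo_tool", "body": {"increments": [[[0, 0, -0.006, 0, 0, 0, 0.8], [0, 0, -0.012, 0, 0, 0, 0.8], [0, 0, -0.018, 0, 0, 0, 0.8], [0, 0, -0.022, 0, 0, 0, 0.8], [0, 0, -0.025, 0, 0, 0, 0.8]]]}}

```text
clock: 7.5
tcp_pos: [0.4551, 0.3754, 0.0353]
orientation: [-0.0, 0.99, 0.142, 0.0]
contact_force: [0.3, 0.0, -6.9]
gripper_width: 0.0465
grip_force: 67.2
```

Call:
{"method": "servo_tool", "body": {"increments": [[[0, 0, -0.003, 0, 0, 0, 0.8], [0, 0, -0.005, 0, 0, 0, 0.8], [0, 0, -0.007, 0, 0, 0, 0.8], [0, 0, -0.008, 0, 0, 0, 0.8], [0, 0, -0.008, 0, 0, 0, 0.8]]]}}

```text
clock: 8.0
tcp_pos: [0.4551, 0.3753, 0.0278]
orientation: [-0.0, 0.99, 0.142, 0.0]
contact_force: [-1.4, -1.5, -0.8]
gripper_width: 0.0465
grip_force: 68.6
```

Call:
{"method": "servo_tool", "body": {"increments": [[[0, 0, -0.001, 0, 0, 0, 0.8], [0, 0, 0, 0, 0, 0, 0.3], [0, 0, 0, 0, 0, 0, 0.2], [0, 0, 0.003, 0, 0, 0, 0.1], [0, 0, 0.02, 0, 0, 0, 0]]]}}

```text
clock: 8.5
tcp_pos: [0.4545, 0.375, 0.0463]
orientation: [0.0, 0.99, 0.142, -0.001]
contact_force: [0.8, 0.3, 0.4]
gripper_width: 0.0856
grip_force: 0.0
```

Call:
{"method": "servo_tool", "body": {"increments": [[[0, 0, 0.04, 0, 0, 0, 0], [0, 0, 0.09, 0, 0, 0, 0], [-0.01, -0.04, 0.13, 0, 0, 0, 0], [-0.02, -0.09, 0.14, 0, 0, 0, 0], [-0.03, -0.13, 0.14, 0, 0, 0, 0]]]}}

```text
clock: 9.0
tcp_pos: [0.4254, 0.2444, 0.1895]
orientation: [-0.0, 0.99, 0.143, 0.003]
contact_force: [1.1, 0.3, -1.9]
gripper_width: 0.0854
grip_force: 0.0
```

Call:
{"method": "servo_tool", "body": {"increments": [[[0, -0.04, 0, 0, 0, 0, 0], [0, -0.08, 0, 0, 0, 0, 0], [0, -0.12, 0, 0, 0, 0, 0], [0, -0.13, 0, 0, 0, 0, 0], [0, -0.13, 0, 0, 0, 0, 0]]]}}

```text
clock: 9.5
tcp_pos: [0.4254, 0.1144, 0.1877]
orientation: [0.0, 0.99, 0.141, 0.0]
contact_force: [-0.1, 0.1, -0.5]
gripper_width: 0.0854
grip_force: 0.0
```

```bash
python3 - <<'E'
from h import *
st();c=cap("side");w=cap("wrist");st()
import pickle;pickle.dump((c,w),open("v5.pkl","wb"))
a=cv2.resize(c["img"][300:420,310:430],(400,400),interpolation=cv2.INTER_CUBIC)
b=cv2.resize(w["img"][120:420,170:470],(400,400),interpolation=cv2.INTER_CUBIC)
cv2.imwrite("pics/v5.png",np.hstack([a,b])[:,:,::-1])
E
```

```text
t 9.5 tcp [0.4254 0.1144 0.1877] F [-0.1  0.1 -0.5] w 0.0854 q [-0.01  0.23  1.66  0.    1.25  1.28] grip 0.0
t 9.6 tcp [0.4252 0.116  0.1875] F [ 0.7 -0.7  0.2] w 0.0851 q [-0.    0.23  1.66  0.    1.25  1.28] grip 0.0
```

View pics/v5.png

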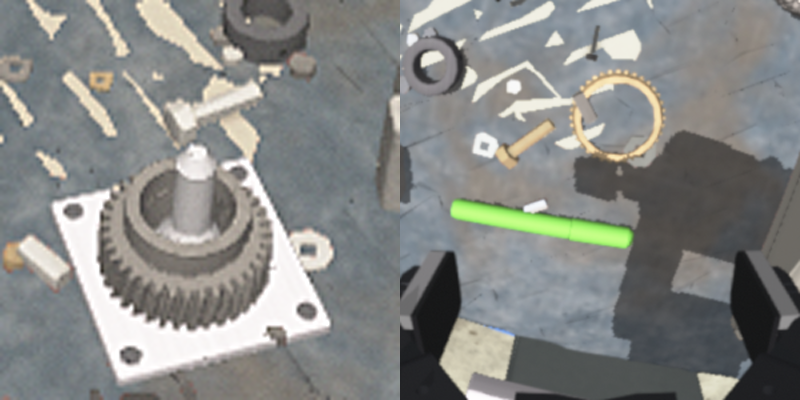

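The gear sits flat on the plate round the spindle, with its hub bore centre at crop (187,208). In the wrist crop the synchro ring's centre is at (617,116). Something grey crosses its rim at (585,105), so I zoom in there.

```bash
python3 - <<'E'
from h import *
import pickle
c,w=pickle.load(open("v5.pkl","rb"))
print("ring wrist",onz(w,332.8,207,.009),"side pred px",proj(w,[.4326,.1068,.009]))
print("hub side",onz(c,366.1,362.4,.044))
m=cv2.inRange(cv2.cvtColor(w["img"],cv2.COLOR_RGB2HSV),(10,70,70),(28,255,255))
m[:,:290]=0;m[:160]=0;m[250:]=0;m[:,380:]=0
p=cv2.findNonZero(m);h=cv2.convexHull(p);e=cv2.fitEllipse(h);print(e,onz(w,*e[0],.0045),cv2.boundingRect(h))
a=cv2.resize(w["img"][165:250,280:385],(525,425),interpolation=cv2.INTER_NEAREST)
b=cv2.resize(c["img"][230:290,370:440],(496,425),interpolation=cv2.INTER_NEAREST)[:,:270]
cv2.imwrite("pics/v6.png",np.hstack([a,b])[:,:,::-1])
E
```

```text
ring wrist [0.43578055 0.10325804 0.009     ] side pred px [327.93716248 209.25151832]
hub side [0.45377855 0.37753436 0.044     ]
((332.46173095703125, 206.90415954589844), (67.77763366699219, 70.30382537841797), 79.70828247070312) [0.43484892 0.10309464 0.0045    ] (297, 173, 72, 69)
```

View pics/v6.png

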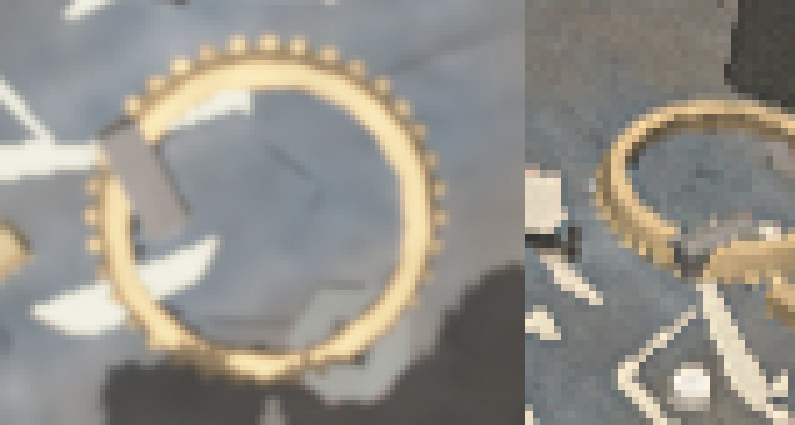

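A grey block lies over the ring's rim at the upper left, crop (145,175), and a nut lies at its lower right (355,350). The lower-left and upper-right sides are clear. I'll turn the closing line +60° about z to grip there.

Call:
{"method": "servo_tool", "body": {"increments": [[[0.009, -0.011, 0, 0, 0, 1.6, 0], [0.009, -0.011, 0, 0, 0, 3.2, 0], [0.009, -0.011, -0.02, 0, 0, 4.8, 0], [0.009, -0.011, -0.05, 0, 0, 6.4, 0], [0.009, -0.011, -0.07, 0, 0, 8, 0.1]]]}}

```text
clock: 10.1
tcp_pos: [0.4336, 0.1058, 0.1159]
orientation: [-0.0, 0.88, 0.476, -0.0]
contact_force: [0.1, 0.7, -0.1]
gripper_width: 0.0773
grip_force: 0.0
```

Call:
{"method": "servo_tool", "body": {"increments": [[[0, 0, 0, 0, 0, 1.6, 0.1], [0, 0, -0.02, 0, 0, 3.2, 0.1], [0, 0, -0.04, 0, 0, 4, 0.1], [0, 0, -0.06, 0, 0, 4, 0.1], [0, 0, -0.06, 0, 0, 4, 0.1]]]}}

```text
clock: 10.6
tcp_pos: [0.433, 0.1056, 0.0556]
orientation: [-0.001, 0.785, 0.619, -0.002]
contact_force: [1.0, -0.3, 0.5]
gripper_width: 0.0769
grip_force: 0.0
```

```bash
python3 - <<'E'
from h import *
st();w=cap("wrist");c=cap("side");st();print(manip.get_state()["orientation"])
print(proj(w,[.434,.105,.0045]))
a=cv2.resize(w["img"][100:440,160:480],(485,515),interpolation=cv2.INTER_CUBIC)
b=cv2.resize(c["img"][200:310,350:415],(305,515),interpolation=cv2.INTER_CUBIC)
cv2.imwrite("pics/v7.png",np.hstack([a,b])[:,:,::-1])
E
```

```text
t 10.6 tcp [0.433  0.1056 0.0556] F [ 1.  -0.3  0.5] w 0.0769 q [-0.03  0.44  1.83  0.    0.88  0.21] grip 0.0
t 10.7 tcp [0.4342 0.1052 0.0576] F [ 0.7  0.2 -0.1] w 0.0769 q [-0.03  0.43  1.83  0.    0.88  0.21] grip 0.0
[-1.17392187e-04  7.85612868e-01  6.18718355e-01 -6.36261734e-05]
[318.41683813 269.38381162]
```

View pics/v7.png

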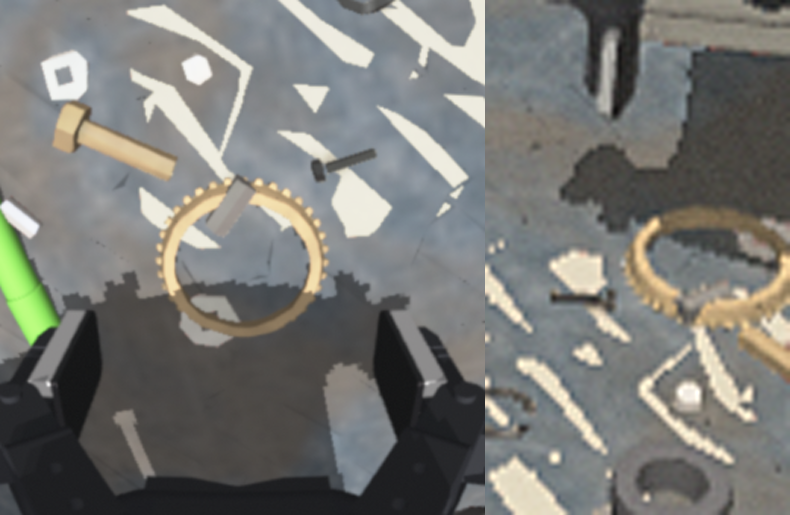

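The ring is centred between the fingers at wrist px (319.6,270.3), within about 1 px of the prediction. Its left and right rims are clear, so I descend.

Call:
{"method": "servo_tool", "body": {"increments": [[[0, 0, -0.025, 0, 0, 0, 0.1], [0, 0, -0.045, 0, 0, 0, 0.1], [0, 0, -0.053, 0, 0, 0, 0.1], [0, 0, -0.057, 0, 0, 0, 0.1], [0, 0, -0.059, 0, 0, 0, 0.1]]]}}

```text
clock: 11.2
tcp_pos: [0.4346, 0.1045, -0.0011]
orientation: [0.0, 0.786, 0.618, 0.0]
contact_force: [-0.1, 0.2, 0.3]
gripper_width: 0.0771
grip_force: 0.0
```

Call:
{"method": "servo_tool", "body": {"increments": [[[0, 0, 0, 0, 0, 0, 0.2], [0, 0, 0, 0, 0, 0, 0.35], [0, 0, 0, 0, 0, 0, 0.5], [0, 0, 0, 0, 0, 0, 0.5], [0, 0, 0, 0, 0, 0, 0.5]]]}}

```text
clock: 11.7
tcp_pos: [0.4344, 0.1044, -0.0002]
orientation: [0.001, 0.786, 0.618, 0.001]
contact_force: [-3.7, -0.1, 16.1]
gripper_width: 0.0601
grip_force: 60.9
```

Call:
{"method": "servo_tool", "body": {"increments": [[[0, 0, 0.003, 0, 0, 0, 0.5], [0, 0, 0.01, 0, 0, 0, 0.5], [0, 0, 0.03, 0, 0, 0, 0.5], [0, 0, 0.06, 0, 0, 0, 0.5], [0, 0, 0.09, 0, 0, 0, 0.5]]]}}

```text
clock: 12.2
tcp_pos: [0.4337, 0.1043, 0.0897]
orientation: [-0.0, 0.786, 0.618, -0.0]
contact_force: [0.0, -0.2, -1.5]
gripper_width: 0.0598
grip_force: 64.9
```

```bash
python3 - <<'E'
from h import *
st();w=cap("wrist");c=cap("side");st()
a=cv2.resize(w["img"][100:440,160:480],(485,515),interpolation=cv2.INTER_CUBIC)
b=cv2.resize(c["img"][180:290,360:425],(305,515),interpolation=cv2.INTER_CUBIC)
cv2.imwrite("pics/v8.png",np.hstack([a,b])[:,:,::-1])
E
```

```text
t 12.2 tcp [0.4337 0.1043 0.0897] F [ 0.  -0.2 -1.5] w 0.0598 q [-0.03  0.38  1.79  0.    0.98  0.21] grip 64.94484525471762
t 12.3 tcp [0.4357 0.1044 0.0918] F [ 0.6  0.4 -1. ] w 0.06 q [-0.03  0.37  1.79  0.    0.97  0.21] grip 64.95092240145823
```

View pics/v8.png

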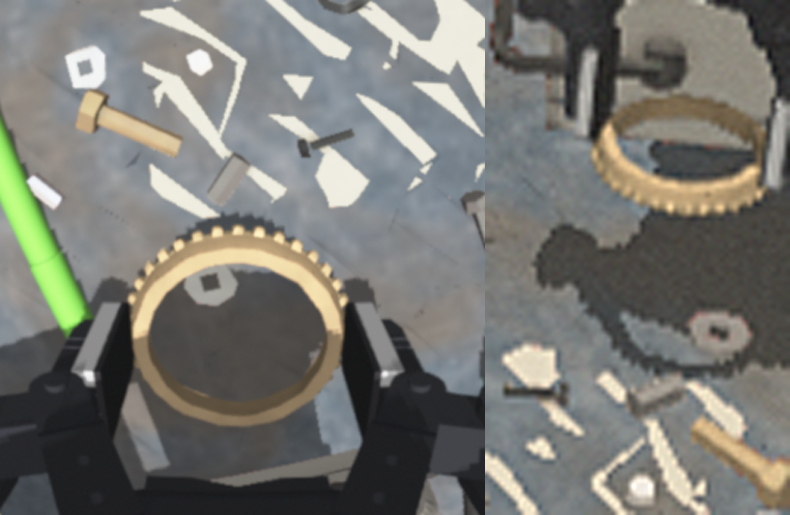

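The ring is held level, and the debris stayed on the bench. I'll measure the ring's offset from the TCP.

```bash
python3 - <<'E'
from h import *
w=cap("wrist");c=cap("side");s=manip.get_state();p=s["tcp_pos"];st()
for n,I,box in(("w",w,(230,380,235,390)),("s",c,(195,228,380,425))):
    m=cv2.inRange(cv2.cvtColor(I["img"],cv2.COLOR_RGB2HSV),(10,60,40),(28,255,255))
    k=np.zeros_like(m);k[box[0]:box[1],box[2]:box[3]]=m[box[0]:box[1],box[2]:box[3]]
    h=cv2.convexHull(cv2.findNonZero(k));x,y,W,H=cv2.boundingRect(h);e=cv2.fitEllipse(h)
    print(n,(x,y,W,H),e[0],onz(I,*e[0],p[2]+.0045)-p,onz(I,x+W/2,y+H/2,p[2]+.0045)-p)
E
```

```text
t 12.4 tcp [0.434  0.1043 0.0887] F [ 0.1  0.1 -0.6] w 0.0597 q [-0.03  0.38  1.79  0.    0.97  0.21] grip 64.94178266308154
w (244, 248, 146, 132) (316.0258483886719, 313.7862854003906) [0.00190586 0.00059207 0.0045    ] [0.00228935 0.00038791 0.0045    ]
s (383, 202, 37, 26) (402.6356506347656, 214.81716918945312) [-0.00035299 -0.00143218  0.0045    ] [ 0.00142036 -0.00053355  0.0045    ]
```

Call:
{"method": "servo_tool", "body": {"increments": [[[0.003, 0.03, 0.012, 0, 0, 0, 0.5], [0.006, 0.075, 0.012, 0, 0, 0, 0.5], [0.01, 0.12, 0.012, 0, 0, 0, 0.5], [0.014, 0.165, 0.012, 0, 0, 0, 0.5], [0.018, 0.21, 0.012, 0, 0, 0, 0.5]]]}}

```text
clock: 12.9
tcp_pos: [0.4513, 0.3159, 0.0989]
orientation: [-0.0, 0.786, 0.618, -0.001]
contact_force: [0.9, 0.2, -0.8]
gripper_width: 0.0597
grip_force: 65.0
```

Call:
{"method": "servo_tool", "body": {"increments": [[[0.002, 0.03, 0, 0, 0, 0, 0.5], [0.003, 0.05, 0, 0, 0, 0, 0.5], [0.003, 0.06, 0, 0, 0, 0, 0.5], [0.003, 0.0615, 0, 0, 0, 0, 0.5], [0.003, 0.0615, 0, 0, 0, 0, 0.5]]]}}

```text
clock: 13.4
tcp_pos: [0.4549, 0.3751, 0.0997]
orientation: [-0.0, 0.786, 0.618, -0.001]
contact_force: [0.4, 0.1, -1.0]
gripper_width: 0.0601
grip_force: 65.0
```

```bash
python3 - <<'E'
from h import *
c=cap("side");s=manip.get_state();p=s["tcp_pos"];st()
import pickle;pickle.dump(c,open("v9.pkl","wb"))
m=cv2.inRange(cv2.cvtColor(c["img"],cv2.COLOR_RGB2HSV),(10,60,40),(28,255,255))
k=np.zeros_like(m);k[300:380,325:410]=m[300:380,325:410]
h=cv2.convexHull(cv2.findNonZero(k));x,y,W,H=cv2.boundingRect(h);e=cv2.fitEllipse(h)
print((x,y,W,H),e,onz(c,*e[0],p[2]+.0045),onz(c,x+W/2,y+H/2,p[2]+.0045))
cv2.imwrite("pics/v9.png",cv2.resize(c["img"][270:420,290:440],(600,600),interpolation=cv2.INTER_CUBIC)[:,:,::-1])
E
```

```text
t 13.45 tcp [0.455  0.3748 0.1   ] F [-0.7 -0.6 -0.9] w 0.0602 q [ 0.49  0.57  1.38 -0.    1.19  0.73] grip 64.95574781921277
(328, 310, 63, 44) ((358.7750244140625, 335.7013244628906), (47.23369598388672, 70.15879821777344), 67.30657196044922) [0.46501446 0.38809073 0.10445098] [0.46501512 0.38180607 0.10445098]
```

Call:
{"method": "servo_tool", "body": {"increments": [[[0, 0.0005, -0.02, 0, 0, 0, 0.5], [0, 0.0005, -0.04, 0, 0, 0, 0.5], [0, 0.0005, -0.05, 0, 0, 0, 0.5], [0, 0.0005, -0.054, 0, 0, 0, 0.5], [0, 0.0005, -0.054, 0, 0, 0, 0.5]]]}}

```text
clock: 13.95
tcp_pos: [0.4552, 0.376, 0.0463]
orientation: [-0.0, 0.786, 0.618, -0.0]
contact_force: [-1.5, -0.2, -0.4]
gripper_width: 0.0598
grip_force: 64.9
```

```bash
python3 - <<'E'
from h import *
c=cap("side");st()
cv2.imwrite("pics/v9.png",cv2.resize(c["img"][300:420,310:430],(600,600),interpolation=cv2.INTER_CUBIC)[:,:,::-1])
E
```

```text
t 14.0 tcp [0.4554 0.3762 0.0469] F [ 0.1  0.3 -1. ] w 0.0598 q [ 0.49  0.64  1.43 -0.    1.07  0.73] grip 64.94575366977642
```

View pics/v9.png

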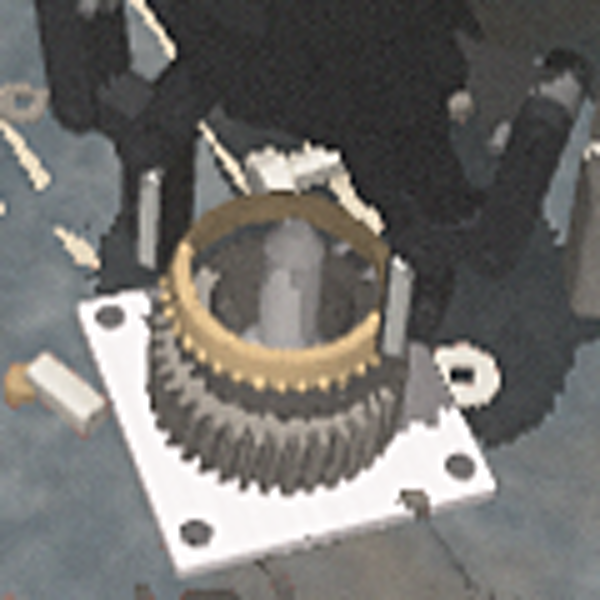

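The ring is concentric with the gear (centres at about 277 in crop x) and just above the hub. Lowering.

Call:
{"method": "servo_tool", "body": {"increments": [[[0, 0, -0.003, 0, 0, 0, 0.5], [0, 0, -0.006, 0, 0, 0, 0.5], [0, 0, -0.008, 0, 0, 0, 0.5], [0, 0, -0.01, 0, 0, 0, 0.5], [0, 0, -0.01, 0, 0, 0, 0.5]]]}}

```text
clock: 14.5
tcp_pos: [0.4549, 0.3763, 0.0361]
orientation: [-0.0, 0.786, 0.618, -0.0]
contact_force: [0.5, -0.0, -1.5]
gripper_width: 0.0598
grip_force: 64.9
```

Call:
{"method": "servo_tool", "body": {"increments": [[[0, 0, -0.002, 0, 0, 0, 0.5], [0, 0, -0.004, 0, 0, 0, 0.5], [0, 0, -0.005, 0, 0, 0, 0.5], [0, 0, -0.006, 0, 0, 0, 0.5], [0, 0, -0.006, 0, 0, 0, 0.5]]]}}

```text
clock: 15.0
tcp_pos: [0.4551, 0.3763, 0.0303]
orientation: [-0.0, 0.786, 0.618, -0.0]
contact_force: [0.8, -0.4, -1.1]
gripper_width: 0.0597
grip_force: 65.0
```

Near contact. I lower 1 mm more, then open and rise. The next target is the sleeve.

Call:
{"method": "servo_tool", "body": {"increments": [[[0, 0, -0.001, 0, 0, 0, 0.5], [0, 0, -0.001, 0, 0, 0, 0.5], [0, 0, -0.001, 0, 0, 0, 0.3], [0, 0, -0.001, 0, 0, 0, 0.15], [0, 0, 0, 0, 0, 0, 0.05]]]}}

```text
clock: 15.5
tcp_pos: [0.4551, 0.3763, 0.0303]
orientation: [-0.0, 0.786, 0.618, 0.0]
contact_force: [-0.0, 0.6, -0.1]
gripper_width: 0.0811
grip_force: 0.0
```

Call:
{"method": "servo_tool", "body": {"increments": [[[0, 0, 0.02, 0, 0, 0, 0], [0, 0, 0.05, 0, 0, 0, 0], [0, 0, 0.1, 0, 0, 0, 0], [-0.01, -0.04, 0.13, 0, 0, 0, 0], [-0.015, -0.09, 0.13, 0, 0, 0, 0]]]}}

```text
clock: 16.0
tcp_pos: [0.4412, 0.2881, 0.1641]
orientation: [0.001, 0.785, 0.619, 0.004]
contact_force: [0.6, -0.9, -1.0]
gripper_width: 0.0851
grip_force: 0.0
```

Call:
{"method": "servo_tool", "body": {"increments": [[[0, -0.03, -0.01, 0, 0, 0, 0], [0, -0.05, -0.02, 0, 0, 0, 0.1], [-0.002, -0.05, -0.03, 0, 0, 0, 0.2], [-0.002, -0.05, -0.04, 0, 0, 0, 0.3], [-0.002, -0.05, -0.04, 0, 0, 0, 0.3]]]}}

```text
clock: 16.5
tcp_pos: [0.4376, 0.238, 0.119]
orientation: [-0.001, 0.786, 0.619, -0.001]
contact_force: [-0.2, 0.0, -0.6]
gripper_width: 0.0597
grip_force: 0.0
```

```bash
python3 - <<'E'
from h import *
st();w=cap("wrist");c=cap("side");st()
import pickle;pickle.dump((c,w),open("v10.pkl","wb"))
X=proj(w,[.437,.234,.018]);print(X)
x0,y0=int(X[0])-70,int(X[1])-70
a=cv2.resize(w["img"][y0:y0+140,x0:x0+140],(400,400),interpolation=cv2.INTER_CUBIC)
b=cv2.resize(c["img"][300:420,310:430],(400,400),interpolation=cv2.INTER_CUBIC)
print(x0,y0);cv2.imwrite("pics/v10.png",np.hstack([a,b])[:,:,::-1])
E
```

```text
t 16.5 tcp [0.4376 0.238  0.119 ] F [-0.2  0.  -0.6] w 0.0597 q [0.26 0.41 1.61 0.   1.12 0.5 ] grip 0.0
t 16.6 tcp [0.4382 0.2382 0.1202] F [ 0.1  1.  -0.1] w 0.06 q [0.26 0.41 1.61 0.   1.12 0.5 ] grip 0.0
[316.95447012 246.67557428]
246 176
```

View pics/v10.png

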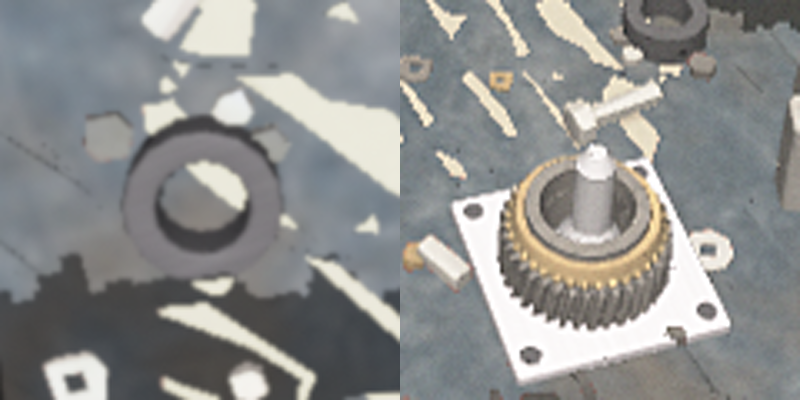

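The synchro ring lies flat round the hub. The sleeve's centre is at left crop (203,205), px (317.0,247.8), within about 1 px of the prediction. I grip it.

Call:
{"method": "servo_tool", "body": {"increments": [[[-0.001, -0.004, -0.03, 0, 0, 0, 0.3], [-0.001, -0.004, -0.07, 0, 0, 0, 0.3], [-0.001, -0.004, -0.1, 0, 0, 0, 0.3], [-0.001, -0.004, -0.112, 0, 0, 0, 0.3], [-0.001, -0.004, -0.115, 0, 0, 0, 0.3]]]}}

```text
clock: 17.1
tcp_pos: [0.4368, 0.2338, 0.0042]
orientation: [-0.0, 0.786, 0.619, -0.001]
contact_force: [-0.3, -0.8, -0.1]
gripper_width: 0.0603
grip_force: 0.0
```

Call:
{"method": "servo_tool", "body": {"increments": [[[0, 0, 0, 0, 0, 0, 0.45], [0, 0, 0, 0, 0, 0, 0.7], [0, 0, 0, 0, 0, 0, 0.8], [0, 0, 0, 0, 0, 0, 0.8], [0, 0, 0, 0, 0, 0, 0.8]]]}}

```text
clock: 17.6
tcp_pos: [0.4378, 0.2338, 0.0066]
orientation: [0.0, 0.786, 0.618, 0.001]
contact_force: [-1.4, 1.5, 6.5]
gripper_width: 0.0368
grip_force: 60.9
```

Call:
{"method": "servo_tool", "body": {"increments": [[[0, 0, 0.003, 0, 0, 0, 0.8], [0, 0, 0.01, 0, 0, 0, 0.8], [0, 0, 0.04, 0, 0, 0, 0.8], [0, 0, 0.08, 0, 0, 0, 0.8], [0, 0, 0.11, 0, 0, 0, 0.8]]]}}

```text
clock: 18.1
tcp_pos: [0.4373, 0.2334, 0.1178]
orientation: [0.0, 0.786, 0.618, 0.001]
contact_force: [0.6, 0.2, -0.7]
gripper_width: 0.0368
grip_force: 60.5
```

Call:
{"method": "servo_tool", "body": {"increments": [[[0.005, 0.04, 0, 0, 0, 0, 0.8], [0.01, 0.08, 0, 0, 0, 0, 0.8], [0.015, 0.12, 0, 0, 0, 0, 0.8], [0.0175, 0.14, 0, 0, 0, 0, 0.8], [0.0175, 0.141, 0, 0, 0, 0, 0.8]]]}}

```text
clock: 18.6
tcp_pos: [0.4544, 0.3764, 0.1155]
orientation: [-0.0, 0.785, 0.619, 0.0]
contact_force: [-0.6, -0.2, -1.9]
gripper_width: 0.0371
grip_force: 60.5
```

```bash
python3 - <<'E'
from h import *
import pickle
c,w=pickle.load(open("v10.pkl","rb"))
g=cv2.cvtColor(c["img"],cv2.COLOR_RGB2GRAY)
# spindle columns per row, hub/bore profile
for v in range(342,374,2): print(v,g[v,350:390])
print("hub brass/hub px pred, hub(.4537,.3776):",proj(c,[.4537,.3776,.044]),"spindle side axis at .044",proj(c,[.4525,.3745,.044]),proj(c,[.4525,.3745,.074]))
st()
E
```

```text
342 [135 148 148 149 149 149 149 151 150 138 133 135 168 146 160 163 143 129
 107 127 129 138 136 139 137 136 134 131 123 136 213 229 221 224 220 223
 225 172 125 136]
344 [140 140 147 149 148 150 148 149 141 132 129 133 142 180 120 124 190 255
 252 251 242 207 138 147 144 145 141 137 135 128 120 132 213 228 224 228
 216 115 129 135]
346 [148 139 146 147 152 149 149 155 161 161 147 152 156 174 183 200 216 204
 251 248 248 248 163 141 140 144 139 139 134 132 125 120 132 206 227 220
 108 124 127 127]
348 [143 139 142 163 178 179 196 150 179 171 163 161 145 212 215 224 234 232
 229 233 235 229 211 194 189 156 155 168 217 222 217 227 255 255 255 170
 108 120 124 126]
350 [162 203 198 157 167 169 171 176 180 164 152 157 152 238 236 235 238 239
 240 238 236 229 224 208 184 162 162 171 214 216 105 103 118 196 255 255
 119 119 127 129]
352 [201 167 164 170 179 180 153 133  90 106 111 114 114 138 175 236 240 246
 245 243 242 235 215 187 113 166 171 167 163 177 207 187 136 115 209 255
 255 120 122 132]
354 [172 167 178 177 127  88 100 100 108 111 113 114 117 148 160 166 169 161
 161 158 158 16
[... 1158 characters left out ...]
77
 177 170 156 147 144 151 175 124  98  99 132 177 174 173 175 137 104 223
 219 201 113 134]
370 [114 109 170 179 176 178 170 148 159 199 205 225 229 230 214 200 198 197
 194 180 186 217 224 207 171 164 141 185 172 174 167 159 108 119 219 218
 206 140 129 165]
372 [213 170 116 104 157 162 178 177 176 176 179 169 199 191 235 234 228 227
 229 231 217 169 153 167 165 167 176 174 173 159 126  91 169 219 214 187
 148 124 130 138]
hub brass/hub px pred, hub(.4537,.3776): [366.15248935 362.44808147] spindle side axis at .044 [367.36874659 360.7824966 ] [368.74030781 345.54376255]
t 18.6 tcp [0.4544 0.3764 0.1155] F [-0.6 -0.2 -1.9] w 0.0371 q [0.49 0.55 1.36 0.   1.23 0.73] grip 60.543059022165835
```

Call:
{"method": "servo_tool", "body": {"increments": [[[0, 0.0005, -0.015, 0, 0, 0, 0.8], [0, 0.0005, -0.03, 0, 0, 0, 0.8], [0, 0.0005, -0.042, 0, 0, 0, 0.8], [0, 0.0005, -0.05, 0, 0, 0, 0.8], [0, 0.0005, -0.055, 0, 0, 0, 0.8]]]}}

```text
clock: 19.1
tcp_pos: [0.4546, 0.3744, 0.0599]
orientation: [-0.0, 0.786, 0.618, -0.0]
contact_force: [0.9, -0.2, -1.4]
gripper_width: 0.0371
grip_force: 60.5
```

Call:
{"method": "servo_tool", "body": {"increments": [[[0, 0, -0.003, 0, 0, 0, 0.8], [0, 0, -0.005, 0, 0, 0, 0.8], [0, 0, -0.007, 0, 0, 0, 0.8], [0, 0, -0.009, 0, 0, 0, 0.8], [0, 0, -0.009, 0, 0, 0, 0.8]]]}}

```text
clock: 19.6
tcp_pos: [0.4546, 0.3749, 0.0512]
orientation: [-0.0, 0.786, 0.618, -0.0]
contact_force: [0.2, 0.6, -0.7]
gripper_width: 0.0371
grip_force: 60.5
```

No side force, and the sleeve's underside is at about 44–45 mm. I lower 1.5 mm, then release.

Call:
{"method": "servo_tool", "body": {"increments": [[[0, 0, -0.001, 0, 0, 0, 0.8], [0, 0, -0.0015, 0, 0, 0, 0.8], [0, 0, -0.0015, 0, 0, 0, 0.8]]]}}

```text
clock: 19.9
tcp_pos: [0.4548, 0.375, 0.0506]
orientation: [0.0, 0.786, 0.618, 0.0]
contact_force: [-1.7, -1.0, 5.5]
gripper_width: 0.0368
grip_force: 61.2
```

Call:
{"method": "servo_tool", "body": {"increments": [[[0, 0, 0, 0, 0, 0, 0.6], [0, 0, 0, 0, 0, 0, 0.4], [0, 0, 0.002, 0, 0, 0, 0.3], [0, 0, 0.03, 0, 0, 0, 0.2], [0, 0, 0.07, 0, 0, 0, 0.1]]]}}

```text
clock: 20.4
tcp_pos: [0.4538, 0.3743, 0.1189]
orientation: [-0.0, 0.786, 0.618, -0.002]
contact_force: [0.2, -0.0, 0.4]
gripper_width: 0.0767
grip_force: 0.0
```

Call:
{"method": "servo_tool", "body": {"increments": [[[0.02, -0.03, 0.02, 0, 0, 0, 0.1], [0.045, -0.07, 0.02, 0, 0, 0, 0.1], [0.07, -0.11, 0.02, 0, 0, 0, 0.1], [0.095, -0.15, 0.02, 0, 0, 0, 0.1], [0.12, -0.19, 0.02, 0, 0, 0, 0.1]]]}}

```text
clock: 20.9
tcp_pos: [0.5754, 0.1832, 0.14]
orientation: [0.0, 0.786, 0.618, 0.0]
contact_force: [1.3, 0.8, 0.0]
gripper_width: 0.077
grip_force: 0.0
```

Call:
{"method": "servo_tool", "body": {"increments": [[[0.012, -0.026, -0.01, 0, 0, 0, 0.1], [0.012, -0.028, -0.02, 0, 0, 0, 0.1], [0.012, -0.028, -0.03, 0, 0, 0, 0.15], [0.012, -0.028, -0.03, 0, 0, 0, 0.15]]]}}

```text
clock: 21.3
tcp_pos: [0.5854, 0.1578, 0.1082]
orientation: [-0.001, 0.786, 0.619, -0.001]
contact_force: [0.1, 0.0, -0.4]
gripper_width: 0.0727
grip_force: 0.0
```

```bash
python3 - <<'E'
from h import *
st();w=cap("wrist");c=cap("side");st()
import pickle;pickle.dump((c,w),open("v11.pkl","wb"))
X=proj(w,[.587,.1573,.0075]);print("pred",X)
# bearing: bright low-saturation ring; compact blob near prediction
hsv=cv2.cvtColor(w["img"],cv2.COLOR_RGB2HSV)
x0,y0=int(X[0])-60,int(X[1])-60
g=cv2.cvtColor(w["img"],cv2.COLOR_RGB2GRAY)[y0:y0+120,x0:x0+120]
H=cv2.HoughCircles(cv2.medianBlur(g,3),cv2.HOUGH_GRADIENT_ALT,1.5,5,param1=150,param2=.6,minRadius=12,maxRadius=60)
if H is not None:
  for h in H[0]: print("circle",h[0]+x0,h[1]+y0,h[2],onz(w,h[0]+x0,h[1]+y0,.015))
a=cv2.resize(w["img"][y0:y0+120,x0:x0+120],(400,400),interpolation=cv2.INTER_CUBIC)
b=cv2.resize(c["img"][300:420,310:430],(400,400),interpolation=cv2.INTER_CUBIC)
cv2.imwrite("pics/v11.png",np.hstack([a,b])[:,:,::-1])
E
```

```text
t 21.3 tcp [0.5854 0.1578 0.1082] F [ 0.1  0.  -0.4] w 0.0727 q [0.07 0.59 1.32 0.   1.24 0.3 ] grip 0.0
t 21.4 tcp [0.5862 0.1581 0.1099] F [-0.1  0.5  0.5] w 0.0728 q [0.07 0.59 1.31 0.   1.24 0.3 ] grip 0.0
pred [318.98163654 241.41091982]
circle 319.5 244.0 37.674 [0.58746598 0.15785024 0.015     ]
circle 319.5 244.0 18.59933 [0.58746598 0.15785024 0.015     ]
circle 319.5 244.0 30.231693 [0.58746598 0.15785024 0.015     ]
```

The bearing is at (0.5875, 0.1578), right under the TCP. I grip it.

Call:
{"method": "servo_tool", "body": {"increments": [[[0.001, 0, -0.04, 0, 0, 0, 0.15], [0.001, 0, -0.08, 0, 0, 0, 0.15], [0.001, 0, -0.1, 0, 0, 0, 0.2], [0.001, 0, -0.106, 0, 0, 0, 0.2], [0.001, 0, -0.108, 0, 0, 0, 0.2]]]}}

```text
clock: 21.9
tcp_pos: [0.5878, 0.1575, 0.0022]
orientation: [0.0, 0.786, 0.619, 0.0]
contact_force: [-0.4, 0.7, 0.4]
gripper_width: 0.0682
grip_force: 0.0
```

Call:
{"method": "servo_tool", "body": {"increments": [[[0, 0, 0, 0, 0, 0, 0.35], [0, 0, 0, 0, 0, 0, 0.6], [0, 0, 0, 0, 0, 0, 0.7], [0, 0, 0, 0, 0, 0, 0.7], [0, 0, 0, 0, 0, 0, 0.7]]]}}

```text
clock: 22.4
tcp_pos: [0.5883, 0.1573, 0.0039]
orientation: [0.001, 0.786, 0.618, 0.001]
contact_force: [-2.2, 1.6, 5.2]
gripper_width: 0.0489
grip_force: 61.8
```

Call:
{"method": "servo_tool", "body": {"increments": [[[0, 0, 0.003, 0, 0, 0, 0.7], [0, 0, 0.01, 0, 0, 0, 0.7], [0, 0, 0.04, 0, 0, 0, 0.7], [0, 0, 0.08, 0, 0, 0, 0.7], [0, 0, 0.12, 0, 0, 0, 0.7]]]}}

```text
clock: 22.9
tcp_pos: [0.5874, 0.1568, 0.1237]
orientation: [-0.0, 0.786, 0.618, -0.0]
contact_force: [1.7, 0.2, -2.3]
gripper_width: 0.0488
grip_force: 63.1
```

Call:
{"method": "servo_tool", "body": {"increments": [[[-0.025, 0.04, 0, 0, 0, 0, 0.7], [-0.05, 0.08, 0, 0, 0, 0, 0.7], [-0.075, 0.12, 0, 0, 0, 0, 0.7], [-0.1, 0.16, 0, 0, 0, 0, 0.7], [-0.12, 0.195, 0, 0, 0, 0, 0.7]]]}}

```text
clock: 23.4
tcp_pos: [0.4661, 0.3536, 0.1227]
orientation: [0.0, 0.786, 0.618, 0.0]
contact_force: [1.0, 0.1, -2.5]
gripper_width: 0.0492
grip_force: 63.1
```

Call:
{"method": "servo_tool", "body": {"increments": [[[-0.01, 0.018, 0, 0, 0, 0, 0.7], [-0.0135, 0.022, 0, 0, 0, 0, 0.7], [-0.0135, 0.022, -0.01, 0, 0, 0, 0.7], [-0.0135, 0.022, -0.02, 0, 0, 0, 0.7], [-0.0135, 0.022, -0.025, 0, 0, 0, 0.7]]]}}

```text
clock: 23.9
tcp_pos: [0.4544, 0.3725, 0.0952]
orientation: [-0.0, 0.787, 0.618, -0.001]
contact_force: [0.1, -1.0, -3.1]
gripper_width: 0.0489
grip_force: 63.0
```

```bash
python3 - <<'E'
from h import *
c=cap("side");c=cap("side");st()
cv2.imwrite("pics/v12.png",cv2.resize(c["img"][280:420,300:440],(600,600),interpolation=cv2.INTER_CUBIC)[:,:,::-1])
E
```

```text
t 24.0 tcp [0.4543 0.3728 0.0956] F [-0.7 -0.7 -2. ] w 0.0489 q [ 0.49  0.57  1.39 -0.    1.18  0.73] grip 63.03804479248356
```

Call:
{"method": "servo_tool", "body": {"increments": [[[0, 0.002, -0.005, 0, 0, 0, 0.7], [0, 0.002, -0.012, 0, 0, 0, 0.7], [0, 0.002, -0.019, 0, 0, 0, 0.7], [0, 0.002, -0.025, 0, 0, 0, 0.7], [0, 0.002, -0.027, 0, 0, 0, 0.7]]]}}

```text
clock: 24.5
tcp_pos: [0.4538, 0.3757, 0.0689]
orientation: [-0.0, 0.786, 0.618, -0.001]
contact_force: [0.0, -1.1, -1.9]
gripper_width: 0.0491
grip_force: 63.1
```

Call:
{"method": "servo_tool", "body": {"increments": [[[0, 0, -0.001, 0, 0, 0, 0.7], [0, 0, -0.002, 0, 0, 0, 0.7], [0, 0, -0.003, 0, 0, 0, 0.7], [0, 0, -0.003, 0, 0, 0, 0.7]]]}}

```text
clock: 24.9
tcp_pos: [0.4542, 0.3759, 0.0668]
orientation: [0.0, 0.786, 0.618, 0.0]
contact_force: [-0.1, -0.1, -3.3]
gripper_width: 0.0491
grip_force: 63.1
```

Call:
{"method": "servo_tool", "body": {"increments": [[[0, -0.0005, -0.001, 0, 0, 0, 0.7], [0, -0.0005, -0.0015, 0, 0, 0, 0.7], [0, -0.0005, -0.002, 0, 0, 0, 0.7], [0, -0.0005, -0.002, 0, 0, 0, 0.7]]]}}

```text
clock: 25.3
tcp_pos: [0.4544, 0.3756, 0.0659]
orientation: [0.0, 0.786, 0.618, 0.001]
contact_force: [-2.9, -1.0, 6.4]
gripper_width: 0.0493
grip_force: 64.0
```

Contact came at the expected height. I release, rise and clear the view.

Call:
{"method": "servo_tool", "body": {"increments": [[[0, 0, 0.001, 0, 0, 0, 0.5], [0, 0, 0.001, 0, 0, 0, 0.3], [0, 0, 0.004, 0, 0, 0, 0.2], [0, 0, 0.03, 0, 0, 0, 0.1], [0, 0, 0.07, 0, 0, 0, 0]]]}}

```text
clock: 25.8
tcp_pos: [0.4533, 0.3748, 0.1338]
orientation: [-0.0, 0.786, 0.618, -0.002]
contact_force: [0.2, -0.2, -0.3]
gripper_width: 0.0856
grip_force: 0.0
```

Call:
{"method": "servo_tool", "body": {"increments": [[[0, 0, 0.03, 0, 0, 0, 0], [-0.01, -0.04, 0.04, 0, 0, 0, 0], [-0.02, -0.08, 0.05, 0, 0, 0, 0], [-0.03, -0.12, 0.05, 0, 0, 0, 0], [-0.03, -0.12, 0.05, 0, 0, 0, 0]]]}}

```text
clock: 26.3
tcp_pos: [0.4232, 0.2523, 0.1855]
orientation: [0.0, 0.787, 0.617, -0.0]
contact_force: [-0.3, 0.6, -1.2]
gripper_width: 0.0854
grip_force: 0.0
```

```bash
python3 - <<'E'
from h import *
c=cap("side");st()
cv2.imwrite("pics/v13.png",cv2.resize(c["img"][280:420,300:440],(600,600),interpolation=cv2.INTER_CUBIC)[:,:,::-1])
E
```

```text
t 26.35 tcp [0.424  0.254  0.1855] F [-0.1  0.4  0.2] w 0.0855 q [ 0.3   0.32  1.53 -0.    1.29  0.54] grip 0.0
```

View pics/v13.png

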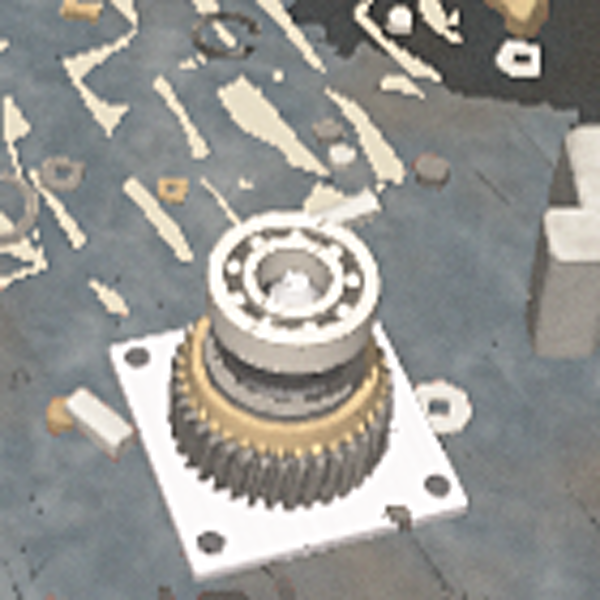

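The stack stands complete: gear, synchro ring, sleeve, and bearing flat on top at crop (293,280) with the spindle nose in its bore. The gripper is open and clear.

```bash
python3 -c "
from cell import manip; print(manip.job_done())"
```

```text
the job is handed in; nothing more can be done
None
```

The gear pack is built on the spindle in the order asked (ring gear, synchro ring, sleeve, bearing), the double gear was left alone, the gripper is open and clear, and the job is handed in at about 26 s; the hand-in call gave no verdict.

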